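# Strip the run-out arbor after the bearing check

### The job

The run-out check is finished: strip the upright arbor, part by part from the top. Set the tested bearing flat in the shallow metal tray, and put the cap and the two spacing collars back upright over the pegs of the three small stands, each on the stand whose round white pad has that part's own diameter, the cap with its bore downward as it comes off.

Things in the scene. Friction and masses are not known exactly. Their poses are not given: they have to be found in the camera images.
- arbor: Upright dark steel arbor, fixed. Origin: centre of its underside on the bench, z up. Base 80 mm wide, 13 high; shoulder 43 wide up to z = 28 mm; post 22 wide up to z = 85. Four parts are stacked loose about the post (1.5 mm play all round), from the bottom: bearing (z 28 to 45 mm), wide_collar (45 to 59), narrow_collar (59 to 77), cap (77 to 99). Nothing is screwed.
- bearing: The tested part: sealed ball bearing, bright steel with a dark rubber seal ring on each face, 62 mm outside diameter, 25 mm bore, 17 mm thick, about 0.23 kg. The lowest and widest part on the arbor. Origin at the centre of its underside, z along its axis. Belongs in the tray.
- wide_collar: Bright steel spacing collar with a dark groove round its middle, 50 mm outside diameter, 25 mm bore, 14 mm high, about 0.16 kg; second from the bottom. Origin at the centre of its underside, z up along its axis. Belongs on wide_stand.
- narrow_collar: Bright steel spacing collar with a dark groove round its middle, 40 mm outside diameter, 25 mm bore, 18 mm high, about 0.11 kg; third from the bottom. Origin at the centre of its underside, z up along its axis. Belongs on narrow_stand.
- cap: Dark steel cap with a finely knurled side, 32 mm in diameter, 22 mm high, about 0.10 kg; closed on top, with a bore 25 mm wide and 12 mm deep in its underside; the end of the post stands 8 mm into it. The top of the stack. Origin at the centre of its underside, z up along its axis. Belongs on cap_stand, bore down.
- wide_stand: Parts stand, fixed: square black foot plate 64 x 64 mm, 8 mm thick, on it a round white nylon pad 50 mm in diameter whose top is at z = 16 mm, and in its centre an upright steel peg 10 mm in diameter with a domed end, 18 mm above the pad (z = 34 mm). Origin at the centre of its underside on the bench, z up.
- narrow_stand: Like wide_stand, but the pad is 40 mm in diameter and the peg stands 22 mm above the pad (z = 38 mm). Pad top at z = 16 mm. Origin at the centre of its underside on the bench, z up.
- cap_stand: Like wide_stand, but the pad is 32 mm in diameter and the peg stands 10 mm above the pad (z = 26 mm). Pad top at z = 16 mm. Origin at the centre of its underside on the bench, z up.
- tray: Shallow square sheet-metal tray with a white paper liner, fixed: 124 x 124 mm outside, 118 x 118 mm inside, rim at z = 12 mm, inner floor at z = 3 mm. Origin at the centre of its underside on the bench, x and y along its sides, z up.
Mind the look-alikes: they are no part of the job. Leave any yellow look-alike of the narrow_collar alone.

How it is judged:
At the end, for the whole second after the job is handed in: Cap, narrow_collar and wide_collar each sit over the peg and flat on the pad of their own stand (centre within 10 mm, underside at most 3 mm above the pad, tilt under 0.12 rad, same side up as at the start); the bearing lies flat on the tray's floor inside the rim, either face up. All at rest (horizontal distance between cap and cap_stand below 0.01 m and z of cap in the frame of cap_stand between 0.012 and 0.019 m and angle between each of cap, narrow_collar, wide_collar's own z axis and vertical below 0.12 rad and horizontal distance between narrow_collar and narrow_stand below 0.01 m and z of narrow_collar in the frame of narrow_stand between 0.012 and 0.019 m and horizontal distance between wide_collar and wide_stand below 0.01 m and z of wide_collar in the frame of wide_stand between 0.012 and 0.019 m and x of bearing in the frame of tray between -0.031 and 0.031 m and y of bearing in the frame of tray between -0.031 and 0.031 m and ((z of bearing in the frame of tray below 0.007 m and angle between bearing's own z axis and vertical below 0.12 rad) or (z of bearing in the frame of tray below 0.024 m and angle between bearing's own z axis and vertical above 3.02 rad)) and linear speed of each of bearing, wide_collar, narrow_collar, cap below 0.02 m/s); the robot touches nothing.
It also fails if it takes over 109 s, if anything falls off the work surface, if the arm or the gripper's body presses on something with over 40 N, if the wrist force passes 120 N, or if a joint passes its speed limit or range.

### The arm

A 7-joint arm with a two-finger parallel gripper is mounted at the origin on the work surface; the furniture and walls round the work are solid. World frame = base frame: x ahead of the robot, y to its left, z up, the work surface at z = 0. Lengths are in m, angles in rad, forces in N, time in s.
With the tool pointing down it reaches from about 0.425 to 0.875 m from the base axis. Payload 4.7 kg.
Tool frame: the origin (TCP) lies at the very end of the fingers, on their centre line; the grasp point (between the pads) lies 19 mm behind it; z points along the fingers, y is the line along which they close (so a half turn about z gives the same grasp; the last joint's range is limited). The gripper opens to 85 mm and grips with 20 to 120 N. Pads are 22 mm wide; open, the fingers measure 114 mm over their backs; the gripper's body (76 mm by 85 mm) begins 54 mm behind the grasp point. The pads swing forward as they close: fully open they stand 13 mm farther back than shut.
Start: joints at [0.014, 0.321, -0.07, 1.45, 0.023, 1.371, -0.057], TCP at [0.65, -0, 0.231] pointing down, gripper open.
Joint ranges: [-2.86, 2.86], [-0.3, 2.09], [-1.38, 1.24], [0.06, 2.45], [-1.56, 4.7], [0.09, 2.05], [-2.69, 2.69]. Speed limits (rad/s): [2.57, 2.57, 3.14, 3.14, 3.14, 3.14, 3.14].

### API

Orientations are given as a rotation vector (axis times angle).
In Python, from workcell import ctrl gives the robot as it stands.
- The arm moves only by the tool drive_effector, called after "Emit:" as a command line: name --argument value ..., lists and objects as JSON in quotes. Schema: {"type":"object","properties":{"increments":{"type":"array","items":{"type":"number"},"minItems":6,"maxItems":60},"jaw":{"type":"number"},"grip_force":{"type":"number"},"only":{"type":"string"},"quiet":{"type":"boolean"},"lines":{"type":"string"}},"required":["increments"],"additionalProperties":false}. increments is one flat list of numbers that holds 1 to 10 rows one after another, with no inner brackets; each row has 6 numbers: dx, dy, dz in shares of 0.5 m (1.0 is 0.5 m), then a rotation vector rx, ry, rz in parts of the range, where 1.0 means 180 degrees; each row is the pose to reach, as a shift and turn from the pose commanded when the call began, along the tool's axes at that moment; what a row does not reach only later rows make up. A row lasts 1/10 s, in which the tool goes at most 0.05 m and 0.15 rad, less where a joint would pass 70% of its speed; a pose out of reach is approached as far as the arm can. jaw is the opening from 0.0 (shut) to 1.0 (fully open), set as the call begins (left out keeps the last). The fingers move at their own pace and stop on an object; grip_force is the grip in N (left out, the last holds). Time passes only in rows, so rows that do not move let the fingers close. The tool returns the time, the measured TCP pose, the force, the opening and the grip force at its end. only (a regular expression) keeps the lines of the reply that match it, lines (a string "A,B") keeps lines A to B, and quiet returns only ok. Input that does not fit is refused with a message, and nothing moves.
- ctrl.get_state(): the state, without advancing time (a new reading comes with each control period).
- ctrl.get_image(name): name is "scene" or "side" or "wrist"; returns (picture, depth): 384x512x3 uint8, blue, green, red; 384x512 float32, m along the optical axis (not along the pixel's ray), 0 where there is no reading.
- ctrl.camera_model(name): a dict with "camera_matrix" (3x3 intrinsics, pixels), "xyz" and "orientation" of the camera in the world. Camera axes: x right, y up, looking along -z (the intrinsics and any distortion apply to the point x, -y, -z); pixel columns grow to the right and rows downward; lengths in m; the calibration is good to about 2 mm. A picture is of the moment at which its call begins: read the wrist's pose just before it. camera_model takes no time and is no camera call; for the wrist camera it gives the pose at the moment of the call.
- ctrl.sign_off(): hands the job in; it is judged then, once.
The state is a dict: "clock": time; "q": joint angles; "joint_vel": joint speeds; "joint_efforts": joint torques, N m; "tool_pos": TCP position; "eef_rot": TCP orientation; "wrist_force": force on the tool from outside, world axes, zero at the start; "moment": the same for the moment, N m; "finger_gap": opening from 0.0 (shut) to 1.0 (fully open); "grasp_force": force on a finger pad.
Only numpy, scipy, OpenCV 4.12 (cv2) and the standard library are available. Lean on these libraries where they do the work, as an engineer would, in place of code of your own. Each camera call takes 0.05 s, during which the arm holds its last target. There are 200 camera calls.

## Working session

There is one attempt and no reset: what is moved stays moved. The work goes in short steps, Python scripts to look and compute and a tool call to move; the robot and the scene stay as the last step left them, time stands still between calls to the robot, and variables do not carry over. Pictures are saved under pics/ and viewed, at most 14 in all, crops included, and the job is handed in when it is done.

```bash
mkdir -p pics; ls
```

Run:
```python
from workcell import ctrl
import cv2,numpy as np
s=ctrl.get_state();print(s['clock'],s['tool_pos'],s['eef_rot'],s['finger_gap'])
for n in("scene","side","wrist"):
    m=ctrl.camera_model(n);print(n,m)
    p,d=ctrl.get_image(n);cv2.imwrite(f'pics/{n}0.png',p);np.save(f'pics/{n}0.npy',d)
```

```text
pics
0.0 [ 6.49432637e-01 -4.78639432e-05  2.30206878e-01] [-2.22048825 -2.22051953  0.00229953] 0.9963973691730278
scene {'camera_matrix': array([[488.02797004,   0.        , 260.05248673],
       [  0.        , 488.02797004, 198.17518186],
       [  0.        ,   0.        ,   1.        ]]), 'xyz': array([-0.10065997, -0.53606257,  0.62133527]), 'orientation': array([ 0.88151707, -0.48394534, -0.87752741])}
side {'camera_matrix': array([[397.90876997,   0.        , 254.4341818 ],
       [  0.        , 397.90876997, 190.60326285],
       [  0.        ,   0.        ,   1.        ]]), 'xyz': array([ 0.47750883, -0.87276765,  0.37901787]), 'orientation': array([ 1.21441703, -0.0735777 , -0.07413015])}
wrist {'camera_matrix': array([[338.56721069,   0.        , 257.54103852],
       [  0.        , 338.56721069, 194.5152436 ],
       [  0.        ,   0.        ,   1.        ]]), 'xyz': array([0.64848066, 0.06770664, 0.37260076]), 'orientation': array([-0.27534998,  0.00181304,  0.00106404])}
```

View pics/scene0.png

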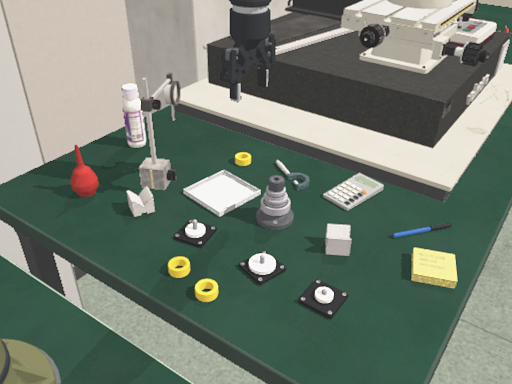

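View pics/side0.png

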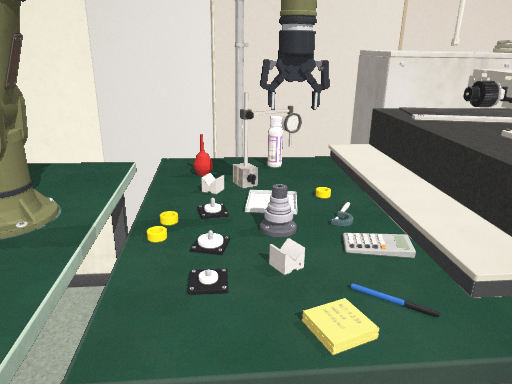

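View pics/wrist0.png

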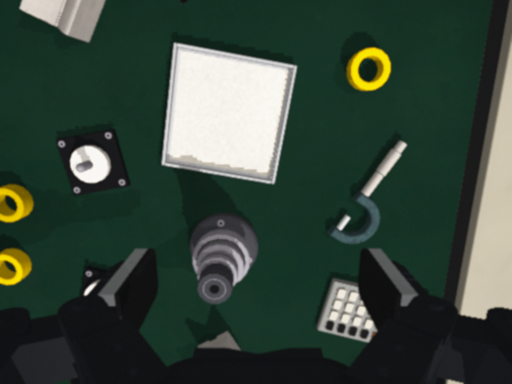

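The scene view shows the arbor with its stack at (275,205) and the tray at (222,192). The stands are at (195,232), (262,265) and (324,297), with the middle pad looking widest. There are three yellow decoy rings at (243,159), (179,267) and (206,290), which I will leave alone. In the wrist view the cap top is at (214,288).

Create h.py:
```python
import numpy as np,cv2
from scipy.spatial.transform import Rotation as R
def rays(m,uv):
    K=m['camera_matrix'];uv=np.atleast_2d(uv).astype(float)
    d=np.c_[(uv[:,0]-K[0,2])/K[0,0],-(uv[:,1]-K[1,2])/K[1,1],-np.ones(len(uv))]
    return d@R.from_rotvec(m['orientation']).as_matrix().T
def plane(m,uv,z):
    r=rays(m,uv);return m['xyz']+r*((z-m['xyz'][2])/r[:,2])[:,None]
def deep(m,uv,d):
    uv=np.atleast_2d(uv).astype(int);return m['xyz']+rays(m,uv)*d[uv[:,1],uv[:,0]][:,None]
```

Create m1.py:
```python
from h import *
from workcell import ctrl
for n,boxes in dict(scene=[(170,210,225,250),(235,245,290,285),(300,280,350,320),(180,168,264,215)],side=[(195,195,232,222),(190,225,232,256),(185,265,232,296),(240,185,302,216)],wrist=[(55,120,135,200),(155,40,300,190)]).items():
    m=ctrl.camera_model(n);p=cv2.imread(f'pics/{n}0.png');d=np.load(f'pics/{n}0.npy')
    hsv=cv2.cvtColor(p,cv2.COLOR_BGR2HSV)
    for i,b in enumerate(boxes):
        tray=b==boxes[-1]
        M=((hsv[...,2]>170)&(hsv[...,1]<60)).astype(np.uint8)
        B=np.zeros_like(M);B[b[1]:b[3],b[0]:b[2]]=M[b[1]:b[3],b[0]:b[2]]
        c=max(cv2.findContours(B,cv2.RETR_EXTERNAL,cv2.CHAIN_APPROX_NONE)[0],key=cv2.contourArea)[:,0]
        P=plane(m,c,.003 if tray else .016)[:,:2].astype(np.float32)
        if tray: print(n,'tray',cv2.minAreaRect(P))
        else:
            mm=cv2.minEnclosingCircle(P);e=cv2.fitEllipse(cv2.convexHull(P)*1000)
            print(n,'pad',c.mean(0).round(),np.round(mm[0],4),'D',round(2*mm[1]*1000,1),'ell',np.round(e[0],1),np.round(e[1],1),'z',np.median(deep(m,c,d)[:,2]).round(4))
m=ctrl.camera_model('wrist');d=np.load('pics/wrist0.npy')
# points by depth between heights, wrist
v,u=np.mgrid[0:384,0:512];X=deep(m,np.c_[u.ravel(),v.ravel()],d)
k=(abs(u.ravel()-222)<45)&(abs(v.ravel()-260)<60)
for a,b in((.093,.104),(.072,.082),(.055,.063),(.041,.049)):
    Q=X[k&(X[:,2]>a)&(X[:,2]<b)]
    c,r=cv2.minEnclosingCircle(Q[:,:2].astype(np.float32)) if len(Q)>5 else (None,0)
    print('stack',a,len(Q),c,r, np.median(Q,0))
for n in('scene','side'):
    m=ctrl.camera_model(n);d=np.load(f'pics/{n}0.npy');X=deep(m,np.c_[u.ravel(),v.ravel()],d)
    k=(np.hypot(X[:,0]-.59,X[:,1]+.0)<.15)&(X[:,2]>.09)&(X[:,2]<.11);Q=X[k]
    print(n,len(Q),Q.mean(0) if len(Q) else 0)
```

```bash
python3 m1.py
```

```text
scene pad [195. 228.] [ 4.687e-01 -1.000e-04] D 57.4 ell [ 4.675e+02 -2.000e-01] [40.  57.1] z 0.0112
scene pad [262. 263.] [ 0.4627 -0.1662] D 61.5 ell [ 462.3 -166.5] [49.4 60.2] z 0.0094
scene pad [324. 294.] [ 0.4588 -0.2966] D 39.3 ell [ 459. -297.] [31.8 39.1] z 0.011
scene tray ((0.6217794418334961, 0.054388877004384995), (0.14045152068138123, 0.13371588289737701), 80.13811492919922)
side pad [213. 206.] [0.4711 0.0113] D 88.7 ell [471.8  10.7] [41.5 93. ] z 0.0171
side pad [210. 240.] [ 0.4659 -0.163 ] D 75.0 ell [ 464.4 -164.9] [48.6 76.3] z 0.0152
side pad [208. 276.] [ 0.4629 -0.2988] D 43.5 ell [ 462.  -299.2] [31.4 43.9] z 0.0154
side tray ((0.6172191500663757, 0.05603431165218353), (0.1694793552160263, 0.12704497575759888), 79.88289642333984)
wrist pad [ 89. 164.] [4.683e-01 3.000e-04] D 41.8 ell [4.682e+02 2.000e-01] [39.3 41.2] z 0.0145
wrist tray ((0.614660918712616, 0.049313634634017944), (0.12600715458393097, 0.12606441974639893), 80.07513427734375)
stack 0.093 947 (0.6086012721061707, -0.09847012907266617) 0.016763843595981598 [ 0.60882228 -0.09685231  0.09875475]
stack 0.072 422 (0.6085559129714966, -0.09756355732679367) 0.019930223003029823 [ 0.6112858  -0.08489441  0.07663524]
stack 0.055 509 (0.6092059016227722, -0.09763967990875244) 0.024991707876324654 [ 0.61544978 -0.08233863  0.05865065]
stack 0.041 650 (0.608855664730072, -0.09768406301736832) 0.030864909291267395 [ 0.61495067 -0.07962079  0.04480292]
scene 154 [ 0.6050496  -0.10164377  0.09701314]
side 136 [ 0.60855692 -0.10622024  0.09759274]
```

The manual's scale: shifts go in shares of 0.5 m and turns go in shares of 180 degrees. Converting my numbers, -0.24 m is -0.48, -0.12 m is -0.24.

Emit:
drive_effector --increments '[-0.08,-0.04,0,0,0,0,-0.16,-0.08,0,0,0,0,-0.24,-0.12,0,0,0,0,-0.32,-0.16,0,0,0,0,-0.4,-0.2,0,0,0,0,-0.48,-0.24,0,0,0,0,-0.48,-0.24,0,0,0,0,-0.48,-0.24,0,0,0,0]'

```text
clock: 0.95
tool_pos: [0.5293, -0.2412, 0.2312]
eef_rot: [-2.225, -2.218, -0.0]
wrist_force: [0.5, 2.0, 0.3]
finger_gap: 0.999
grasp_force: 0.0
```

Create m2.py:
```python
from h import *
from workcell import ctrl
m=ctrl.camera_model('wrist');s=ctrl.get_state();p,d=ctrl.get_image('wrist');cv2.imwrite('pics/wrist1.png',p);np.save('pics/wrist1.npy',d)
print(s['tool_pos'])
hsv=cv2.cvtColor(p,cv2.COLOR_BGR2HSV)
v,u=np.mgrid[0:384,0:512];uv=np.c_[u.ravel(),v.ravel()]
M=((hsv[...,2]>170)&(hsv[...,1]<60)).astype(np.uint8)
for c in cv2.findContours(M,cv2.RETR_EXTERNAL,cv2.CHAIN_APPROX_NONE)[0]:
    if cv2.contourArea(c)<250: continue
    c=c[:,0];P=plane(m,c,.016)[:,:2].astype(np.float32);e=cv2.fitEllipse(cv2.convexHull(P)*1000);print('white',c.mean(0).round(),np.round(e[0],1),np.round(e[1],1))
Y=((hsv[...,1]>150)&(abs(hsv[...,0].astype(int)-27)<8)&(hsv[...,2]>120)).astype(np.uint8)
for c in cv2.findContours(Y,cv2.RETR_EXTERNAL,cv2.CHAIN_APPROX_NONE)[0]:
    if cv2.contourArea(c)<150: continue
    print('yellow',c[:,0].mean(0).round(),plane(m,c[:,0],.018)[:,:2].mean(0).round(3))
X=deep(m,uv,d)
for n in('wrist',):
    k=(X[:,2]>.02)&(X[:,2]<.15)&(X[:,0]>.35)&(X[:,0]<.75);lab,L,st,ce=cv2.connectedComponentsWithStats(k.reshape(384,512).astype(np.uint8))
    for i in range(1,lab):
        if st[i,4]>60: Q=X[(L==i).ravel()];print('high',ce[i].round(),Q.min(0).round(3),Q.max(0).round(3))
# finger tips from side view
m=ctrl.camera_model('side');p,d=ctrl.get_image('side');X=deep(m,uv,d);t=s['tool_pos']
for sg in(-1,1):
    Q=X[(abs(X[:,0]-t[0]-sg*.045)<.025)&(abs(X[:,1]-t[1])<.03)&(X[:,2]>.18)&(X[:,2]<.32)]
    print('finger',sg,len(Q),Q[:,2].min()-t[2] if len(Q) else '',np.percentile(Q[:,0],[2,98])-t[0] if len(Q) else '')
```

```bash
python3 m2.py
```

```text
[ 0.52926823 -0.24119756  0.23120825]
white [197. 213.] [ 460.7 -296. ] [32.8 33.9]
white [329. 176.] [ 605.9 -255.7] [61.7 67.1]
white [483. 114.] [ 758.1 -194.8] [ 77.3 108.5]
white [193.  91.] [ 463.4 -165.8] [50.6 51.3]
white [342.  24.] [ 614.5 -101.6] [48.9 66.9]
white [ 23. 182.] [ 279.  -267.9] [106.4 368.7]
yellow [338. 288.] [ 0.622 -0.389]
yellow [81. 47.] [ 0.357 -0.125]
high [346.  21.] [ 0.577 -0.13   0.029] [ 0.638 -0.088  0.101]
high [191.  91.] [ 0.459 -0.17   0.02 ] [ 0.468 -0.161  0.034]
high [327. 175.] [ 0.57 -0.28  0.02] [ 0.63  -0.22   0.042]
high [196. 215.] [ 0.456 -0.3    0.02 ] [ 0.465 -0.292  0.027]
finger -1 647 0.015363726915641224 [-0.06873859 -0.02196834]
finger 1 644 0.014632769459547362 [0.02340714 0.06939341]
```

View pics/wrist1.png

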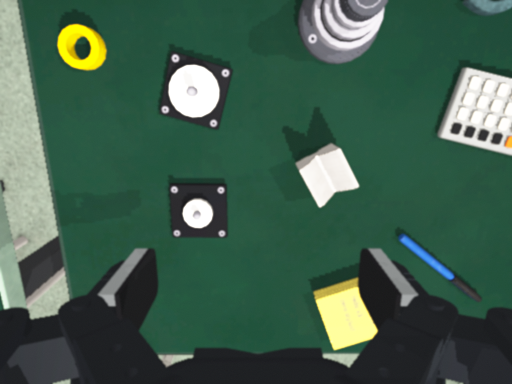

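Candidates for the first grasp (the cap): the dark knurled top at wrist0 (214,288), and the look-alike yellow rings at (367,68), (12,203) and (10,267). I choose the dark top of the stack and will check it in a crop.

```bash
python3 -c "
import cv2;p=cv2.imread('pics/wrist0.png')[205:325,150:310];cv2.imwrite('pics/crop0.png',cv2.resize(p,None,fx=4,fy=4,interpolation=2))"
```

Emit:
drive_effector --increments '[0.072,0.04,0,0,0,0,0.144,0.08,0,0,0,0,0.216,0.12,0,0,0,0,0.286,0.16,0,0,0,0,0.286,0.16,0.06,0,0,0,0.286,0.16,0.12,0,0,0,0.286,0.16,0.12,0,0,0]'

```text
clock: 1.75
tool_pos: [0.6074, -0.0939, 0.1664]
eef_rot: [-2.211, -2.221, 0.008]
wrist_force: [-0.5, 0.2, -0.7]
finger_gap: 0.999
grasp_force: 0.0
```

View pics/crop0.png

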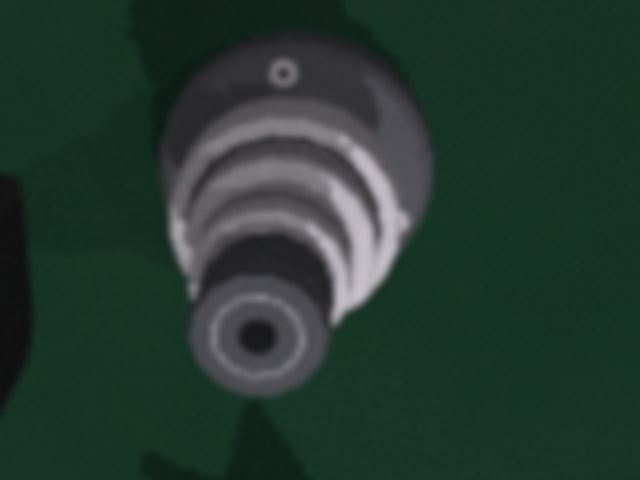

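The crop shows the dark cap on top of two bright collars and the wide bearing, so the choice is right.

In the tool's units: 0.045 m is 0.09, 0.03 m is 0.06.

Emit:
drive_effector --increments '[0,0,0.06,0,0,0,0,0,0.09,0,0,0,0,0,0.09,0,0,0,0,0,0.09,0,0,0]'

```text
clock: 2.15
tool_pos: [0.6105, -0.0968, 0.1273]
eef_rot: [2.221, 2.221, 0.001]
wrist_force: [0.1, 0.0, 0.3]
finger_gap: 1.001
grasp_force: 0.0
```

Run:
```python
from h import *
from workcell import ctrl
m=ctrl.camera_model('wrist');s=ctrl.get_state();p,d=ctrl.get_image('wrist');t=s['tool_pos'];print(t)
v,u=np.mgrid[0:384,0:512];X=deep(m,np.c_[u.ravel(),v.ravel()],d)
Q=X[(X[:,2]>.094)&(X[:,2]<.104)&(np.hypot(X[:,0]-.609,X[:,1]+.098)<.03)]
print(len(Q),Q.mean(0),cv2.minEnclosingCircle(Q[:,:2].astype(np.float32)))
cv2.imwrite('pics/w2.png',p)
```

```text
[ 0.6105228  -0.09679594  0.12732647]
2569 [ 0.60827395 -0.09768839  0.09854799] ((0.6082114577293396, -0.09851749986410141), 0.01648024655878544)
```

In the tool's units: 0.048 m is 0.096, -0.002 m is -0.004.

Emit:
drive_effector --increments '[-0.002,-0.004,0.05,0,0,0,-0.002,-0.004,0.096,0,0,0,-0.002,-0.004,0.096,0,0,0,-0.002,-0.004,0.096,0,0,0]'

```text
clock: 2.6
tool_pos: [0.6087, -0.0981, 0.0797]
eef_rot: [2.221, 2.221, 0.001]
wrist_force: [-0.5, 0.1, 0.3]
finger_gap: 1.001
grasp_force: 0.0
```

Emit:
drive_effector --increments '[0,0,0,0,0,0,0,0,0,0,0,0,0,0,0,0,0,0,0,0,0,0,0,0,0,0,0,0,0,0,0,0,0,0,0,0,0,0,0,0,0,0,0,0,0,0,0,0]' --jaw 0 --grip_force 40

```text
clock: 3.4
tool_pos: [0.6089, -0.0981, 0.0793]
eef_rot: [2.22, 2.22, 0.002]
wrist_force: [1.0, 0.5, 5.0]
finger_gap: 0.355
grasp_force: 39.7
```

Run:
```python
from h import *
from workcell import ctrl
m=ctrl.camera_model('side');s=ctrl.get_state();p,d=ctrl.get_image('side');t=s['tool_pos'];print(t)
cv2.imwrite('pics/s2.png',cv2.resize(p[120:270,200:360],None,fx=4,fy=4,interpolation=2))
```

```text
[ 0.60885451 -0.09812211  0.07934778]
```

View pics/s2.png

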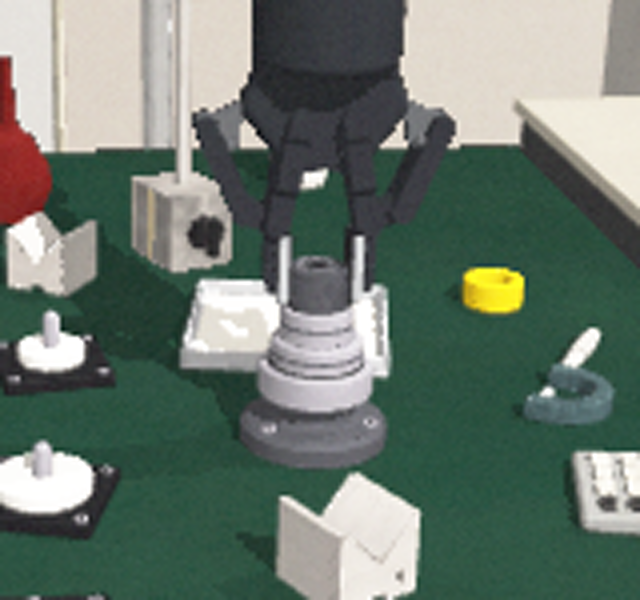

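The side crop shows the pads on the cap at (320,280) with their tips just above the narrow collar. Next I lift and carry it to cap_stand.

In the tool's units: -0.198 m is -0.396, -0.148 m is -0.296.

Emit:
drive_effector --increments '[0,0,-0.04,0,0,0,0,0,-0.1,0,0,0,-0.04,-0.03,-0.12,0,0,0,-0.112,-0.084,-0.12,0,0,0,-0.184,-0.138,-0.12,0,0,0,-0.256,-0.192,-0.12,0,0,0,-0.328,-0.246,-0.12,0,0,0,-0.396,-0.296,-0.12,0,0,0,-0.396,-0.296,-0.06,0,0,0,-0.396,-0.296,-0.02,0,0,0]'

```text
clock: 4.45
tool_pos: [0.4579, -0.2974, 0.0868]
eef_rot: [-2.225, -2.216, 0.001]
wrist_force: [0.5, 1.1, -0.8]
finger_gap: 0.357
grasp_force: 41.8
```

Emit:
drive_effector --increments '[0,0,0.02,0,0,0,0,0,0.04,0,0,0,0,0,0.04,0,0,0]'

```text
clock: 4.75
tool_pos: [0.4595, -0.2952, 0.067]
eef_rot: [-2.219, -2.221, 0.001]
wrist_force: [-0.1, 1.0, -0.2]
finger_gap: 0.356
grasp_force: 41.8
```

Run:
```python
from h import *
from workcell import ctrl
p,d=ctrl.get_image('side');cv2.imwrite('pics/s3.png',cv2.resize(p[180:320,140:300],None,fx=4,fy=4,interpolation=2))
print(ctrl.get_state()['tool_pos'])
```

```text
[ 0.46008511 -0.2956082   0.06805032]
```

View pics/s3.png

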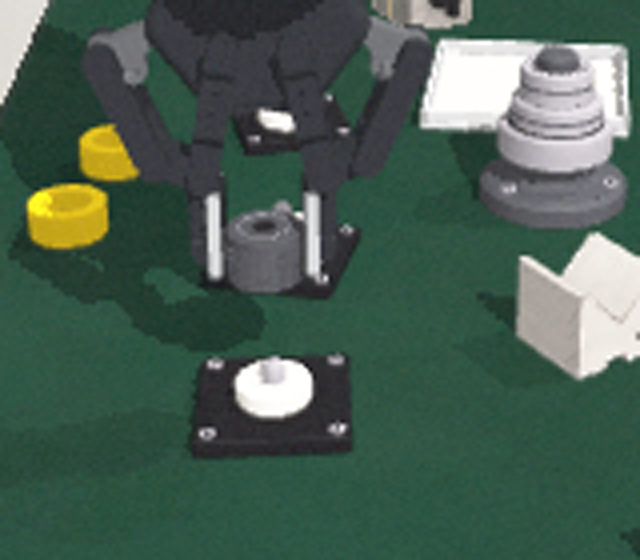

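The cap hangs upright at (262,255) above and behind the empty cap_stand pad at (272,385), with the narrow and wide collars still on the arbor. I lower it.

In the tool's units: 0.047 m is 0.094, 0.044 m is 0.088.

Emit:
drive_effector --increments '[0,0,0.04,0,0,0,0,0,0.07,0,0,0,0,0,0.088,0,0,0,0,0,0.094,0,0,0,0,0,0.094,0,0,0,0,0,0.094,0,0,0]'

```text
clock: 5.4
tool_pos: [0.4605, -0.2963, 0.0219]
eef_rot: [2.221, 2.221, 0.0]
wrist_force: [-0.1, -0.5, -0.6]
finger_gap: 0.354
grasp_force: 41.8
```

In the tool's units: 0.0035 m is 0.007, 0.002 m is 0.004.

Emit:
drive_effector --increments '[0,0,0.004,0,0,0,0,0,0.007,0,0,0,0,0,0.007,0,0,0]'

```text
clock: 5.7
tool_pos: [0.4604, -0.2963, 0.0184]
eef_rot: [2.221, 2.221, 0.0]
wrist_force: [-0.4, -0.1, 1.3]
finger_gap: 0.356
grasp_force: 42.1
```

Emit:
drive_effector --increments '[0,0,0.001,0,0,0,0,0,0.001,0,0,0,0,0,0.001,0,0,0]'

```text
clock: 6.0
tool_pos: [0.4604, -0.2963, 0.0183]
eef_rot: [2.221, 2.221, 0.001]
wrist_force: [-1.7, -0.2, 5.3]
finger_gap: 0.358
grasp_force: 42.5
```

In the tool's units: -0.12 m is -0.24, -0.08 m is -0.16.

Emit:
drive_effector --increments '[0,0,0,0,0,0,0,0,0,0,0,0,0,0,0,0,0,0,0,0,0,0,0,0,0,0,0,0,0,0,0,0,-0.08,0,0,0,0,0,-0.16,0,0,0,0,0,-0.24,0,0,0,0,0,-0.24,0,0,0]' --jaw 1

```text
clock: 6.9
tool_pos: [0.4636, -0.2982, 0.1437]
eef_rot: [2.214, 2.214, 0.005]
wrist_force: [0.5, -0.1, -0.1]
finger_gap: 1.0
grasp_force: 0.0
```

Emit:
drive_effector --increments '[0.072,0.054,0,0,0,0,0.144,0.108,0,0,0,0,0.216,0.162,0,0,0,0,0.288,0.216,0,0,0,0,0.36,0.27,0,0,0,0,0.396,0.296,0,0,0,0,0.396,0.296,0,0,0,0,0.396,0.296,0,0,0,0]'

```text
clock: 7.7
tool_pos: [0.6076, -0.0979, 0.1364]
eef_rot: [-2.22, -2.222, 0.002]
wrist_force: [-0.9, -1.0, -0.3]
finger_gap: 0.998
grasp_force: 0.0
```

Create m3.py:
```python
import sys
from h import *
from workcell import ctrl
z=float(sys.argv[1]);c=eval(sys.argv[2])
m=ctrl.camera_model('wrist');s=ctrl.get_state();p,d=ctrl.get_image('wrist');t=s['tool_pos'];print(t)
v,u=np.mgrid[0:384,0:512];X=deep(m,np.c_[u.ravel(),v.ravel()],d)
Q=X[(abs(X[:,2]-z)<.003)&(np.hypot(X[:,0]-c[0],X[:,1]-c[1])<.045)]
print(len(Q),Q.mean(0),cv2.minEnclosingCircle(Q[:,:2].astype(np.float32)))
p,d=ctrl.get_image('side');cv2.imwrite(sys.argv[3],cv2.resize(p[170:310,140:320],None,fx=4,fy=4,interpolation=2))
```

```bash
python3 m3.py .077 '(.609,-.098)' pics/s4.png
```

```text
[ 0.60757736 -0.09794361  0.13639464]
1807 [ 0.60802701 -0.09603424  0.07650819] ((0.608126163482666, -0.09770023077726364), 0.020031476393342018)
```

View pics/s4.png

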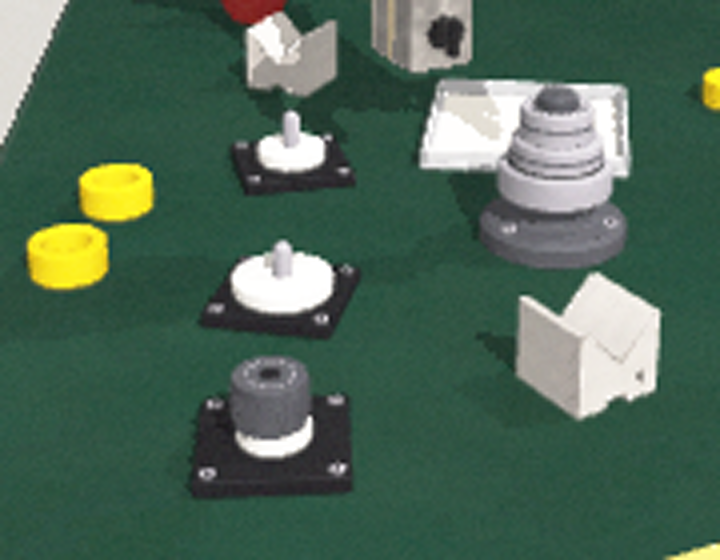

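The cap sits flush and centred on its pad at (272,410). Next is the narrow collar, at (0.608,-0.098).

In the tool's units: 0.075 m is 0.15, 0.065 m is 0.13.

Emit:
drive_effector --increments '[0,0.002,0.08,0,0,0,0,0.002,0.13,0,0,0,0,0.002,0.15,0,0,0,0,0.002,0.15,0,0,0,0,0.002,0.15,0,0,0]'

```text
clock: 8.3
tool_pos: [0.6097, -0.0989, 0.0636]
eef_rot: [2.222, 2.219, 0.001]
wrist_force: [0.2, 0.4, 0.3]
finger_gap: 0.998
grasp_force: 0.0
```

Emit:
drive_effector --increments '[0,0,0,0,0,0,0,0,0,0,0,0,0,0,0,0,0,0,0,0,0,0,0,0,0,0,0,0,0,0,0,0,0,0,0,0,0,0,0,0,0,0]' --jaw 0 --grip_force 40

```text
clock: 9.0
tool_pos: [0.6096, -0.0981, 0.0636]
eef_rot: [2.221, 2.221, 0.001]
wrist_force: [-0.9, -0.4, 5.4]
finger_gap: 0.445
grasp_force: 39.8
```

In the tool's units: -0.141 m is -0.282, 0.098 m is 0.196.

Emit:
drive_effector --increments '[0,0,-0.04,0,0,0,0,0,-0.1,0,0,0,0.02,-0.03,-0.12,0,0,0,0.07,-0.1,-0.12,0,0,0,0.12,-0.17,-0.12,0,0,0,0.17,-0.24,-0.12,0,0,0,0.196,-0.282,-0.12,0,0,0,0.196,-0.282,-0.08,0,0,0,0.196,-0.282,-0.06,0,0,0,0.196,-0.282,-0.06,0,0,0]'

```text
clock: 10.0
tool_pos: [0.4668, -0.0003, 0.0908]
eef_rot: [-2.22, -2.22, 0.004]
wrist_force: [-0.6, 0.1, -0.1]
finger_gap: 0.454
grasp_force: 41.8
```

Emit:
drive_effector --increments '[0,0,0,0,0,0,0,0,0,0,0,0]'

```text
clock: 10.2
tool_pos: [0.4689, -0.0004, 0.0928]
eef_rot: [2.222, 2.22, 0.001]
wrist_force: [-0.1, 0.4, -0.4]
finger_gap: 0.45
grasp_force: 41.8
```

```bash
python3 m3.py .0 '(.468,.0)' pics/s5.png
```

```text
[ 4.68850666e-01 -3.77600752e-04  9.28089428e-02]
3498 [ 4.69085234e-01  8.09025818e-03 -2.86839348e-04] ((0.4679618179798126, 3.0778421205468476e-05), 0.045056939125061035)
```

View pics/s5.png

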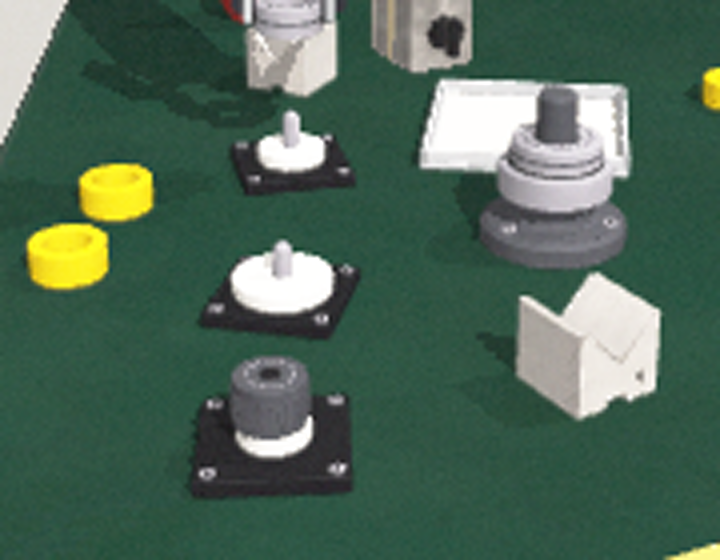

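The narrow collar hangs at (290,15), and the wide collar and bearing are still on the arbor. I lower it onto narrow_stand.

In the tool's units: 0.069 m is 0.138, 0.067 m is 0.134.

Emit:
drive_effector --increments '[0,-0.001,0.06,0,0,0,0,-0.001,0.09,0,0,0,0,-0.001,0.12,0,0,0,0,-0.001,0.134,0,0,0,0,-0.001,0.138,0,0,0,0,-0.001,0.138,0,0,0,0,-0.001,0.138,0,0,0,0,-0.001,0.138,0,0,0]'

```text
clock: 11.1
tool_pos: [0.4682, -0.0, 0.0241]
eef_rot: [2.221, 2.221, 0.002]
wrist_force: [0.0, -0.1, -0.8]
finger_gap: 0.448
grasp_force: 41.8
```

Emit:
drive_effector --increments '[0,0,0.002,0,0,0,0,0,0.005,0,0,0,0,0,0.005,0,0,0,0,0,0.005,0,0,0]'

```text
clock: 11.5
tool_pos: [0.4674, -0.0, 0.0208]
eef_rot: [-2.221, -2.221, 0.0]
wrist_force: [0.1, 0.0, -0.2]
finger_gap: 0.45
grasp_force: 41.8
```

In the tool's units: 0.001 m is 0.002, 0.0005 m is 0.001.

Emit:
drive_effector --increments '[0,0,0.001,0,0,0,0,0,0.002,0,0,0,0,0,0.002,0,0,0]'

```text
clock: 11.8
tool_pos: [0.4676, -0.0001, 0.0206]
eef_rot: [-2.222, -2.221, 0.0]
wrist_force: [-2.8, -0.4, 6.8]
finger_gap: 0.449
grasp_force: 42.5
```

Emit:
drive_effector --increments '[0,0,0,0,0,0,0,0,0,0,0,0,0,0,0,0,0,0,0,0,0,0,0,0,0,0,0,0,0,0,0,0,-0.08,0,0,0,0,0,-0.16,0,0,0,0,0,-0.24,0,0,0,0,0,-0.24,0,0,0]' --jaw 1

```text
clock: 12.7
tool_pos: [0.4716, 0.0001, 0.1456]
eef_rot: [2.216, 2.216, 0.012]
wrist_force: [0.2, 0.6, 0.9]
finger_gap: 1.0
grasp_force: 0.0
```

Emit:
drive_effector --increments '[-0.04,0.06,0,0,0,0,-0.09,0.13,0,0,0,0,-0.14,0.2,0,0,0,0,-0.196,0.282,0,0,0,0,-0.196,0.282,0.04,0,0,0,-0.196,0.282,0.04,0,0,0,-0.196,0.282,0.04,0,0,0,-0.196,0.282,0.04,0,0,0]'

```text
clock: 13.5
tool_pos: [0.6082, -0.097, 0.1204]
eef_rot: [2.22, 2.223, 0.001]
wrist_force: [0.2, 0.5, 0.7]
finger_gap: 0.996
grasp_force: 0.0
```

```bash
python3 m3.py .059 '(.609,-.098)' pics/s6.png
```

```text
[ 0.6082378  -0.09700048  0.12041074]
2930 [ 0.6087081  -0.09376202  0.05857548] ((0.6087576746940613, -0.09779775887727737), 0.024943077936768532)
```

View pics/s6.png

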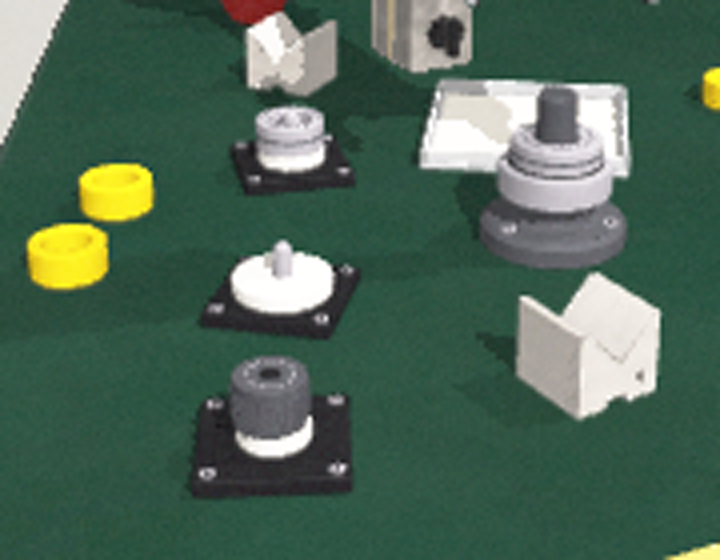

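The narrow collar sits flush on its stand at (290,135). Next is the wide collar.

In the tool's units: 0.075 m is 0.15, 0.074 m is 0.148.

Emit:
drive_effector --increments '[-0.002,0.001,0.08,0,0,0,-0.002,0.001,0.12,0,0,0,-0.002,0.001,0.148,0,0,0,-0.002,0.001,0.15,0,0,0,-0.002,0.001,0.15,0,0,0,-0.002,0.001,0.15,0,0,0]'

```text
clock: 14.2
tool_pos: [0.6103, -0.0991, 0.0465]
eef_rot: [2.22, 2.22, 0.003]
wrist_force: [0.2, -0.0, 0.4]
finger_gap: 1.0
grasp_force: 0.0
```

Emit:
drive_effector --increments '[0,0,0,0,0,0,0,0,0,0,0,0,0,0,0,0,0,0,0,0,0,0,0,0,0,0,0,0,0,0,0,0,0,0,0,0,0,0,0,0,0,0]' --jaw 0 --grip_force 50

```text
clock: 14.9
tool_pos: [0.6099, -0.0991, 0.046]
eef_rot: [2.22, 2.22, 0.002]
wrist_force: [-0.2, 0.1, 5.9]
finger_gap: 0.556
grasp_force: 52.3
```

In the tool's units: -0.1465 m is -0.293, -0.07 m is -0.14.

Emit:
drive_effector --increments '[0,0,-0.04,0,0,0,0,0,-0.11,0,0,0,0,0,-0.14,0,0,0,-0.034,-0.074,-0.14,0,0,0,-0.068,-0.148,-0.14,0,0,0,-0.102,-0.222,-0.14,0,0,0,-0.134,-0.293,-0.14,0,0,0,-0.134,-0.293,-0.1,0,0,0,-0.134,-0.293,-0.08,0,0,0,-0.134,-0.293,-0.08,0,0,0]'

```text
clock: 15.9
tool_pos: [0.4612, -0.165, 0.0829]
eef_rot: [-2.218, -2.22, 0.003]
wrist_force: [0.8, 0.2, -1.7]
finger_gap: 0.547
grasp_force: 55.2
```

Emit:
drive_effector --increments '[0,0,0,0,0,0,0,0,0,0,0,0]'

```text
clock: 16.1
tool_pos: [0.4636, -0.1656, 0.0852]
eef_rot: [2.22, 2.222, 0.001]
wrist_force: [0.1, 0.7, -2.8]
finger_gap: 0.552
grasp_force: 55.2
```

```bash
python3 m3.py .0 '(.463,-.166)' pics/s7.png
```

```text
[ 0.46356912 -0.16561111  0.08524621]
3491 [ 4.62197858e-01 -1.56290145e-01 -2.76356739e-04] ((0.4629293382167816, -0.16600319743156433), 0.04507576674222946)
```

View pics/s7.png

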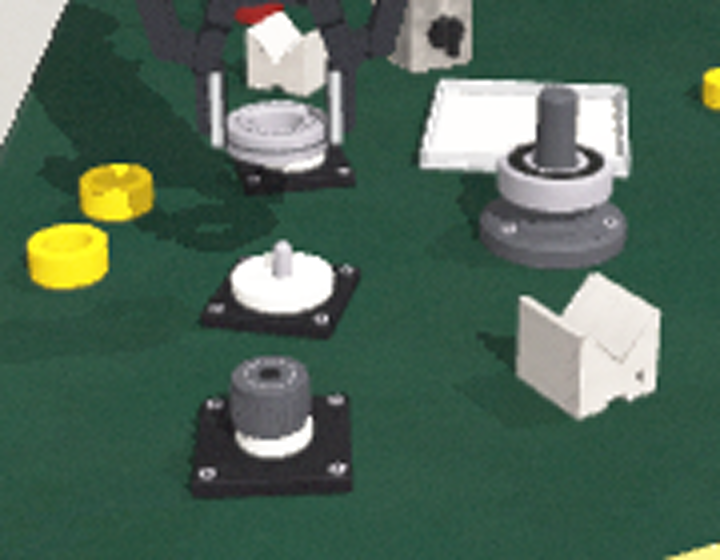

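The wide collar hangs level at (277,132) with the pads over its upper part, and only the bearing remains on the arbor.

In the tool's units: 0.066 m is 0.132, 0.064 m is 0.128.

Emit:
drive_effector --increments '[0,0,0.05,0,0,0,0,0,0.09,0,0,0,0,0,0.116,0,0,0,0,0,0.128,0,0,0,0,0,0.132,0,0,0,0,0,0.132,0,0,0,0,0,0.132,0,0,0]'

```text
clock: 16.9
tool_pos: [0.4633, -0.1663, 0.0197]
eef_rot: [2.22, 2.22, 0.001]
wrist_force: [0.3, -0.7, -0.9]
finger_gap: 0.55
grasp_force: 55.2
```

Emit:
drive_effector --increments '[0,0,0.002,0,0,0,0,0,0.004,0,0,0,0,0,0.004,0,0,0,0,0,0.004,0,0,0]'

```text
clock: 17.3
tool_pos: [0.4627, -0.1661, 0.017]
eef_rot: [2.221, 2.221, 0.0]
wrist_force: [-0.3, 0.3, -1.3]
finger_gap: 0.55
grasp_force: 55.3
```

In the tool's units: 0.001 m is 0.002, 0.0005 m is 0.001.

Emit:
drive_effector --increments '[0,0,0.001,0,0,0,0,0,0.002,0,0,0,0,0,0.002,0,0,0]'

```text
clock: 17.6
tool_pos: [0.4627, -0.1661, 0.0169]
eef_rot: [2.222, 2.221, 0.0]
wrist_force: [-4.3, 0.8, 7.6]
finger_gap: 0.553
grasp_force: 56.2
```

Contact. I release, rise and go back to the arbor for the bearing.

In the tool's units: -0.11 m is -0.22, -0.08 m is -0.16.

Emit:
drive_effector --increments '[0,0,0,0,0,0,0,0,0,0,0,0,0,0,0,0,0,0,0,0,0,0,0,0,0,0,0,0,0,0,0,0,-0.08,0,0,0,0,0,-0.16,0,0,0,0,0,-0.22,0,0,0,0,0,-0.22,0,0,0]' --jaw 1

```text
clock: 18.5
tool_pos: [0.4658, -0.1671, 0.1306]
eef_rot: [2.216, 2.216, 0.007]
wrist_force: [0.5, 0.3, -0.9]
finger_gap: 1.0
grasp_force: 0.0
```

Emit:
drive_effector --increments '[0.034,0.074,0,0,0,0,0.068,0.148,0,0,0,0,0.102,0.222,0,0,0,0,0.134,0.294,0,0,0,0,0.134,0.294,0.03,0,0,0,0.134,0.294,0.03,0,0,0,0.134,0.294,0.03,0,0,0,0.134,0.294,0.03,0,0,0]'

```text
clock: 19.3
tool_pos: [0.6086, -0.1003, 0.111]
eef_rot: [2.223, 2.219, -0.001]
wrist_force: [-0.6, -1.3, -0.2]
finger_gap: 1.0
grasp_force: 0.0
```

```bash
python3 m3.py .045 '(.609,-.098)' pics/s8.png
```

```text
[ 0.6086327  -0.10025459  0.11096332]
4818 [ 0.60844057 -0.09348595  0.04474492] ((0.6083865165710449, -0.09815941751003265), 0.030905622988939285)
```

View pics/s8.png

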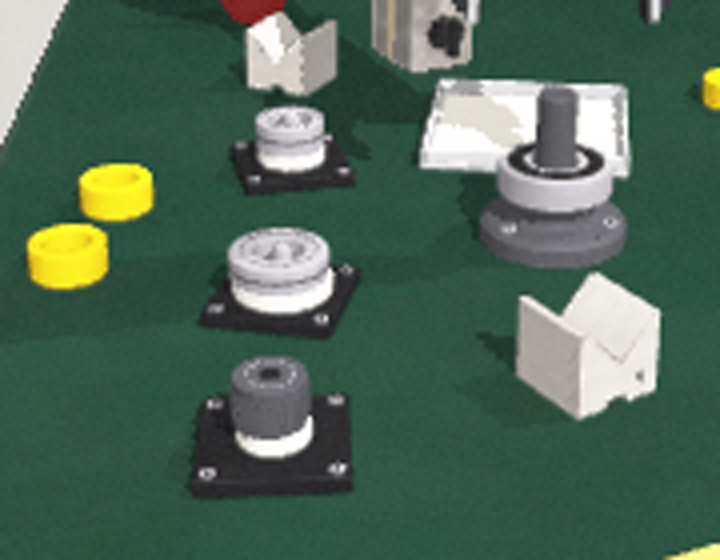

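All three small parts sit flush on their own pads. The bearing is alone on the arbor at (0.608,-0.098) with its top at z 0.045.

In the tool's units: 0.083 m is 0.166, 0.001 m is 0.002.

Emit:
drive_effector --increments '[0.002,0,0.08,0,0,0,0.002,0,0.13,0,0,0,0.002,0,0.16,0,0,0,0.002,0,0.166,0,0,0,0.002,0,0.166,0,0,0,0.002,0,0.166,0,0,0]'

```text
clock: 20.0
tool_pos: [0.6108, -0.0983, 0.0295]
eef_rot: [2.22, 2.22, 0.003]
wrist_force: [0.2, 0.3, 0.9]
finger_gap: 0.998
grasp_force: 0.0
```

Emit:
drive_effector --increments '[0,0,0,0,0,0,0,0,0,0,0,0,0,0,0,0,0,0,0,0,0,0,0,0,0,0,0,0,0,0,0,0,0,0,0,0,0,0,0,0,0,0]' --jaw 0 --grip_force 60

```text
clock: 20.7
tool_pos: [0.6103, -0.0982, 0.03]
eef_rot: [2.221, 2.22, 0.002]
wrist_force: [-2.8, 0.7, 8.4]
finger_gap: 0.701
grasp_force: 62.7
```

The overlap is a bit shallow, so I regrip 4 mm lower before lifting.

In the tool's units: 0.004 m is 0.008, -0.001 m is -0.002.

Emit:
drive_effector --increments '[0,0,0,0,0,0,0,0,0,0,0,0,0,-0.002,0,0,0,0,0,-0.002,0.008,0,0,0,0,-0.002,0.008,0,0,0,0,-0.002,0.008,0,0,0]' --jaw 0.9

```text
clock: 21.3
tool_pos: [0.6083, -0.098, 0.0234]
eef_rot: [-2.221, -2.221, 0.001]
wrist_force: [0.5, -0.4, -0.1]
finger_gap: 0.901
grasp_force: 0.0
```

Emit:
drive_effector --increments '[0,0,0,0,0,0,0,0,0,0,0,0,0,0,0,0,0,0,0,0,0,0,0,0,0,0,0,0,0,0,0,0,0,0,0,0]' --jaw 0 --grip_force 60

```text
clock: 21.9
tool_pos: [0.6094, -0.0981, 0.0249]
eef_rot: [2.22, 2.22, 0.002]
wrist_force: [-0.2, 0.2, 5.3]
finger_gap: 0.706
grasp_force: 64.6
```

Emit:
drive_effector --increments '[0,0,-0.04,0,0,0,0,0,-0.1,0,0,0,0,0,-0.16,0,0,0,0,0,-0.16,0,0,0,0,0,-0.16,0,0,0]'

```text
clock: 22.4
tool_pos: [0.608, -0.098, 0.1031]
eef_rot: [-2.221, -2.221, 0.001]
wrist_force: [-0.8, -0.3, -2.6]
finger_gap: 0.703
grasp_force: 69.4
```

In the tool's units: 0.148 m is 0.296, 0.06 m is 0.12.

Emit:
drive_effector --increments '[0.08,0.004,0,0,0,0,0.16,0.008,0,0,0,0,0.24,0.012,0,0,0,0,0.296,0.014,0,0,0,0,0.296,0.014,0.06,0,0,0,0.296,0.014,0.12,0,0,0,0.296,0.014,0.12,0,0,0,0.296,0.014,0.12,0,0,0]'

```text
clock: 23.2
tool_pos: [0.6138, 0.0496, 0.0419]
eef_rot: [-2.22, -2.219, 0.005]
wrist_force: [-0.2, -0.4, -1.6]
finger_gap: 0.704
grasp_force: 69.3
```

Emit:
drive_effector --increments '[0,0,0,0,0,0]'

```text
clock: 23.3
tool_pos: [0.6163, 0.0497, 0.0447]
eef_rot: [2.222, 2.22, 0.002]
wrist_force: [-0.3, 0.2, -1.4]
finger_gap: 0.701
grasp_force: 69.3
```

```bash
python3 m3.py .012 '(.6155,.05)' pics/s9.png
```

```text
[0.61625109 0.04969625 0.0446599 ]
0 [nan nan nan] ((0.0, 0.0), 0.0)m3.py:8: RuntimeWarning: Mean of empty slice.
  print(len(Q),Q.mean(0),cv2.minEnclosingCircle(Q[:,:2].astype(np.float32)))
  ret = um.true_divide(
```

Run:
```python
from workcell import ctrl
import cv2
p,d=ctrl.get_image('side');cv2.imwrite('pics/s10.png',cv2.resize(p[120:270,200:360],None,fx=4,fy=4,interpolation=2))
```

```text
(no output)
```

View pics/s10.png

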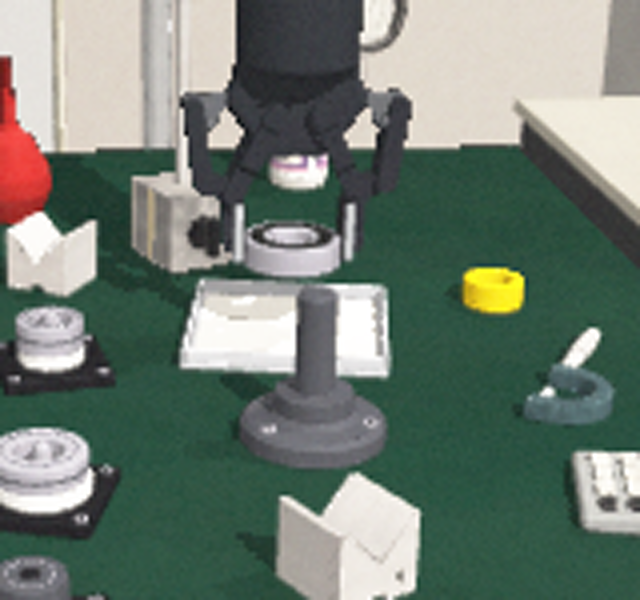

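The bearing hangs level at (293,248) above the tray. I lower it, and will open only partly inside the rim.

In the tool's units: 0.042 m is 0.084, 0.04 m is 0.08.

Emit:
drive_effector --increments '[0,0,0.04,0,0,0,0,0,0.068,0,0,0,0,0,0.08,0,0,0,0,0,0.084,0,0,0,0,0,0.084,0,0,0,0,0,0.084,0,0,0]'

```text
clock: 24.05
tool_pos: [0.6161, 0.05, 0.0025]
eef_rot: [2.221, 2.221, 0.001]
wrist_force: [-0.3, -0.2, -2.5]
finger_gap: 0.702
grasp_force: 69.3
```

Emit:
drive_effector --increments '[0,0,0.002,0,0,0,0,0,0.003,0,0,0,0,0,0.003,0,0,0,0,0,0.003,0,0,0]'

```text
clock: 24.45
tool_pos: [0.6156, 0.05, 0.0005]
eef_rot: [2.221, 2.221, 0.0]
wrist_force: [-0.6, 0.5, -2.6]
finger_gap: 0.703
grasp_force: 69.3
```

In the tool's units: 0.001 m is 0.002, 0.0005 m is 0.001.

Emit:
drive_effector --increments '[0,0,0.001,0,0,0,0,0,0.002,0,0,0,0,0,0.002,0,0,0]'

```text
clock: 24.75
tool_pos: [0.6157, 0.05, -0.0]
eef_rot: [2.221, 2.221, 0.0]
wrist_force: [-1.7, -0.6, 3.3]
finger_gap: 0.699
grasp_force: 69.8
```

The manual's scale: shifts go in shares of 0.5 m and turns go in shares of 180 degrees. Converting my numbers, -0.2 m is -0.4, -0.15 m is -0.3.

Emit:
drive_effector --increments '[0,0,0,0,0,0,0,0,0,0,0,0,0,0,0,0,0,0,0,0,0,0,0,0,0,0,-0.06,0,0,0,0,0,-0.14,0,0,0,0,0,-0.22,0,0,0,0,0,-0.3,0,0,0,0,0,-0.4,0,0,0,0,0,-0.4,0,0,0]' --jaw 0.85

```text
clock: 25.75
tool_pos: [0.62, 0.0505, 0.208]
eef_rot: [2.215, 2.215, 0.018]
wrist_force: [1.4, 0.5, 0.6]
finger_gap: 0.849
grasp_force: 0.0
```

Run:
```python
from h import *
from workcell import ctrl
m=ctrl.camera_model('wrist');p,d=ctrl.get_image('wrist');q,_=ctrl.get_image('side')
v,u=np.mgrid[0:384,0:512];X=deep(m,np.c_[u.ravel(),v.ravel()],d)
Q=X[(abs(X[:,2]-.02)<.004)&(np.hypot(X[:,0]-.6155,X[:,1]-.05)<.045)]
print(len(Q),np.percentile(Q[:,2],[2,50,98]),cv2.minEnclosingCircle(Q[:,:2].astype(np.float32)))
cv2.imwrite('pics/end.png',cv2.resize(q[150:310,160:360],None,fx=3.7,fy=3.7,interpolation=2))
s=ctrl.get_state();print(s['tool_pos'],s['wrist_force'])
```

```text
2456 [0.01772307 0.01977745 0.021348  ] ((0.6141994595527649, 0.049408987164497375), 0.030936025083065033)
[0.61654104 0.05009969 0.20127224] [ 0.29107023  0.07243371 -1.36822824]
```

View pics/end.png

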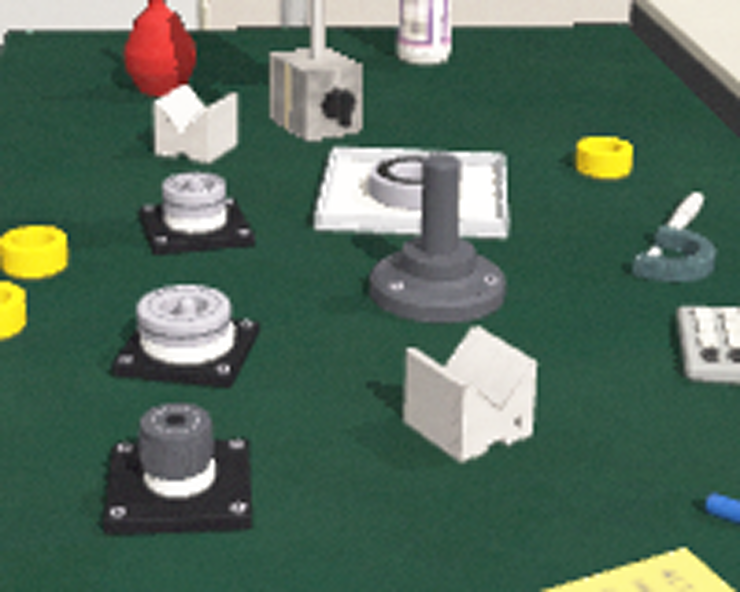

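The bearing lies flat in the middle of the tray at (400,182), with its top at z 0.020. The three parts sit flush on their own pads at (195,200), (185,320) and (178,450), so I hand in.

```bash
python3 -c "
from workcell import ctrl
print(ctrl.sign_off())"
```

```text
the job is handed in; nothing more can be done
None
```

I stripped the arbor and handed the job in at about 26 s of the 109 s allowed: the bearing lies flat in the tray, and the cap and both collars sit upright on their own stands. The hand-in returned no verdict.

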